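# Screw a barbed elbow into a pipe tee held in the bench vise

## Task

Press the right-hand end of the vise's handle bar down until the vise is tight on the pipe tee. Then push the brass elbow round clockwise (seen from above) by its barbed arm, feeling the taper thread grow stiff, and stop with the arm pointing the same way as the tee's side branch, straight above it: do not turn it past, as a taper thread that is backed off leaks. Leave the other things where they are, and let go.

Things in the scene. Friction and masses are not known exactly. Their poses are not given: they have to be found in the camera images.
- vise: Blue bench vise (jaws 90 mm wide, tops 160 mm above the table) bolted on a wooden board 40 mm thick, 200 mm wide, x = -100 to 170 mm; fixed. Origin on the table, straight under the tee in the jaws. x runs along the screw from the handle to the back jaw, y to the left seen from the handle end, z up. The front jaw's front face is 60 mm before the origin; it moves only 1 mm.
- handle (a joint): Turn of the vise's screw about the vise's x, rad: how far the T-handle's right-hand end (-y side) has gone down; at 0 it stands 0.87 rad above level. Starts at 0 to 0.45 (slack), tight from 1.3, stops dead at 1.6. Pressed 60 mm from the middle it needs about 3 N at first, 9 N near the end, and stays where it is left.
- handle_hub (a point): Middle of the T-handle's steel bar (150 mm long, 12 mm thick, 21 mm balls at the ends), on the screw's axis, 92 mm above the table and 126 mm in front of the vise's origin. The bar turns in the upright plane across the screw.
- handle_end (a point): Centre of the ball at the right-hand end of the handle bar, 75 mm from the handle_hub.
- tee: Grey steel pipe tee standing upright in the jaws (fixed; run 34 mm thick, 108 mm tall). Origin on its vertical axis at its underside, 118 mm above the table. Its side branch (31 mm thick, 38 mm collar, axis 64 mm above the origin) points along the tee's own -y: to the vise's right, turned up to 0.5 rad either way.
- branch_end (a point): Centre of the open mouth of the tee's side branch, 46 mm out from the tee's axis.
- elbow (a joint): Turn of the brass elbow about the tee's vertical axis, rad, growing clockwise seen from above (screwing in). At 3.0 its arm lies straight above the branch; it starts at 0.3 to 1.5. The torque needed rises steadily from 0.06 N m at 0.3 to 0.39 N m at 3.0 (10 N on the arm 40 mm out). It stays where it is left and sinks 0.3 mm per rad.
- elbow_hub (a point): Point on the tee's axis where the elbow's upright part (21 mm thick, with a 29 mm hexagon below) meets its level arm, about 262 mm above the table; the elbow's top is 12 mm higher.
- barb_end (a point): Free end of the elbow's level arm (a ribbed hose barb 18 mm thick), 62 mm from elbow_hub, on the arm's centre line.
- spanner: Loose steel spanner, 180 mm, lying left of the vise. Leave it alone.
- tape_reel: Loose white reel, 54 mm across, 16 mm high, on the back of the vise's board. Leave it alone.
- nipple: Loose spare brass nipple, 48 mm high, standing on the back of the vise's board. Leave it alone.
- paste_jar: Loose jar with a green lid, 68 mm across, 85 mm high, on the right of the bench. Leave it alone.
- blue_tin: Loose blue tin, 80 mm across, 110 mm high, on the left of the bench. Leave it alone.
- screwdriver: Loose screwdriver with a green handle, 200 mm, on the left of the bench. Leave it alone.

How it is judged (in metres and radians):
On the way, in this order (a step that is already met when the one before it is completed fails the run):
1. the vise is tight on the tee (handle turned to 1.3 rad or more) (value of joint handle above 1.3 rad), for 0.2 s.
2. the elbow is screwed in and its arm lies over the branch, within 0.14 rad (value of joint elbow between 2.86 and 3.14 rad and value of joint handle above 1.3 rad), for 0.3 s.
At the end, for the whole second after the job is handed in: The vise's handle stands at 1.3 rad or more (tight), the elbow rests at 3.0 rad within 0.14 (its arm above the branch and pointing the same way within 8 degrees), everything let go (all of step 2 and velocity of joint elbow between -0.05 and 0.05 rad/s); the robot touches nothing.
It fails at once if the elbow is turned (its arm's end moved more than 15 mm) while the vise is not tight (distance of barb_end from where it was at the start of the episode above 0.015 m and value of joint handle below 1.25 rad).
It fails at once if the elbow is turned past the branch by more than 0.17 rad (value of joint elbow above 3.17 rad).
It fails at once if a bystander is moved more than 30 mm (distance of any of spanner, tape_reel, nipple, paste_jar, blue_tin, screwdriver from where it was at the start of the episode above 0.03 m).
It also fails if it takes over 61 s, if anything falls off the work surface, if the arm or the gripper's body presses on something with over 40 N, if the wrist force passes 120 N, or if a joint passes its speed limit or range.

## Robot

A 6-joint arm with a two-finger parallel gripper is mounted at the origin on the work surface. World frame = base frame: x ahead of the robot, y to its left, z up, the work surface at z = 0. Lengths are in mm, angles in rad, forces in N, time in s.
With the tool pointing down it reaches from about 350 to 775 mm from the base axis. Payload 7.3 kg.
Tool frame: the origin (TCP) lies midway between the tips of the shut fingers; the grasp point (between the pads) lies 19 mm behind it; x points along the fingers, y is the direction in which the jaws open and shut, and the axes are right-handed (so a half turn about x gives the same grasp; the last joint's range is limited). The gripper opens to 92 mm and grips with 3 to 60 N. Pads are 19 mm wide; open, the fingers measure 130 mm over their backs; the gripper's body (75 mm by 190 mm) begins 47 mm behind the grasp point.
Start: joints at [1.159, 0.342, 1.524, -0, 1.275, -0.146], TCP at [137.893, 506.59, 197.641] pointing down, gripper open.
Joint ranges: [-2.53, 2.53], [-0.77, 2.02], [0.04, 2.7], [-1, 4.14], [0.28, 2.66], [-3.11, 3.11]. Speed limits (rad/s): [2.57, 2.57, 3.14, 3.14, 3.14, 3.14].

## Interface

Orientations are given as [roll, pitch, yaw] about the fixed x, y, z axes, in that order (R = Rz(yaw) Ry(pitch) Rx(roll)).
In Python, from plant import get_obs, capture, close_job gives the robot as it stands. The module is installed in compiled form; this text tells all that it offers.
- The arm moves only by the tool send_rows, never from a script. Its argument "moves" is a list of rows, each a list of 4 numbers: the shift along the tool's x, y, z in mm, then the turn about the tool's x in degrees. In form: [[tx, ty, tz, yaw], ...]. A call has 1 to 8 rows; each row shifts and turns the commanded pose from where the row before left it, along the tool's axes as they then stand; what a row does not reach is not made up. A row lasts 1/8 s, in which the tool goes at most 62.5 mm and 10.7 degrees, less where a joint would pass 70% of its speed; a pose out of reach is approached as far as the arm can. A call with a gripper value outside its range is refused whole. "hand" is the opening, from 0 (shut) to 1 (fully open), set as the call begins (left out, the last holds). The fingers move at their own pace and stop on an object; the grip force is fixed at half the most. Time passes only in rows, so rows that do not move let the fingers close. It gives the time, the measured TCP pose, the force and the opening at its end, in the units of the state.
- get_obs(): the state, without advancing time (a new reading comes with each control period).
- capture(name): name is "side" or "top"; returns a dict with "image" (400x640x3 uint8, red, green, blue), "K" (3x3 intrinsics, pixels), "dist" ([k1, k2, p1, p2, k3] as OpenCV has them; the pictures are not rectified), "position" and "attitude" of the camera in the world. Camera axes: x right, y down, z forward; pixel columns grow to the right and rows downward; lengths in mm; the calibration is good to about 2 mm. A picture is of the moment at which its call begins. There is no depth.
- close_job(): hands the job in, once; it reports no verdict.
The state is a dict: "time": time; "joint_positions": joint angles; "dq": joint speeds; "tau": joint torques, N m; "tool_pos": TCP position; "tcp_rot": TCP orientation; "contact_force": force on the tool from outside, world axes, zero at the start; "moment": the same for the moment, N m; "grip_width": finger opening in mm.
Only numpy, scipy, OpenCV 4.12 (cv2) and the standard library are available. Lean on these libraries where they do the work, as an engineer would, in place of code of your own. Each camera call takes 0.05 s, during which the arm holds its last target. There are 200 camera calls.

## Working session

There is one attempt and no reset: what is moved stays moved. The work goes in short steps, Python scripts to look and compute and a tool call to move; the robot and the scene stay as the last step left them, time stands still between calls to the robot, and variables do not carry over. Pictures are saved under pics/ and viewed, about 8 in all and at most 12, crops included, and the job is handed in when it is done.

Besides the shell and the picture viewer there is one more tool, called after "Emit:" as a command line: name --pt "numbers of a row" for each row, then --argument value for the rest. send_rows: Moves the arm, as the interface text tells. Its arguments: {"type":"object","properties":{"moves":{"type":"array","items":{"type":"array","items":{"type":"number"}}},"hand":{"type":"number"}},"required":["moves"]}

```bash
mkdir -p pics; cat > h.py <<'E'
import numpy as np, cv2, pickle
from plant import get_obs, capture, close_job
from scipy.spatial.transform import Rotation as R
def snap(n,tag):
    c=capture(n); cv2.imwrite(f'pics/{tag}.png',c['image'][:,:,::-1]); pickle.dump(c,open(f'pics/{tag}.pkl','wb')); return c
def load(t): return pickle.load(open(f'pics/{t}.pkl','rb'))
def rot(c):
    a=np.array(c['attitude'],float)
    if a.shape==(3,3): return a
    return R.from_euler('xyz',a).as_matrix() if a.size==3 else R.from_quat(a).as_matrix()
def ray(c,uv):
    p=cv2.undistortPoints(np.array([[uv]],float),np.array(c['K'],float),np.array(c['dist'],float))[0,0]
    return np.array(c['position'],float), rot(c)@np.array([p[0],p[1],1.])
def onz(c,uv,z):
    o,d=ray(c,uv); return o+d*(z-o[2])/d[2]
def tri(c1,u1,c2,u2):
    o1,d1=ray(c1,u1);o2,d2=ray(c2,u2)
    d1/=np.linalg.norm(d1);d2/=np.linalg.norm(d2)
    s=np.linalg.lstsq(np.c_[d1,-d2],o2-o1,rcond=None)[0]
    a=o1+s[0]*d1;b=o2+s[1]*d2
    return (a+b)/2,np.linalg.norm(a-b)
def proj(c,P):
    Rm=rot(c); t=-Rm.T@np.array(c['position'],float)
    return cv2.projectPoints(np.array(P,float).reshape(-1,3),cv2.Rodrigues(Rm.T)[0],t,np.array(c['K'],float),np.array(c['dist'],float))[0][:,0]
E
python3 - <<'E'
from h import *
for n in('top','side'):
    c=snap(n,n+'0'); print(n,c['position'],c['attitude'],c['K'],c['dist'])
print(get_obs())
E
```

```text
top [ 408.22027437   15.18180249 1534.08432213] [-3.01853942 -0.01662187 -1.54729959] [[498.15411066   0.         329.8493266 ]
 [  0.         498.15411066 200.57447799]
 [  0.           0.           1.        ]] [0.03552409 0.         0.         0.         0.        ]
side [ 565.53123945 -731.04229571  825.55993192] [-2.27104966 -0.0134879  -0.03055834] [[376.5215982    0.         320.15019604]
 [  0.         376.5215982  200.23173517]
 [  0.           0.           1.        ]] [-0.01075903  0.          0.          0.          0.        ]
{'time': 0.1, 'joint_positions': array([ 1.15896962e+00,  3.42655241e-01,  1.52489263e+00, -2.03642262e-05,
        1.27538225e+00, -1.45965222e-01]), 'dq': array([-1.96006681e-03,  3.87549791e-04, -2.44546236e-03,  2.55858881e-04,
       -1.02572734e-03,  4.63501634e-05]), 'tau': array([ 1.62307097e-03, -4.31997728e+01, -2.44696999e+01,  7.19710300e-02,
        5.25754457e-02, -5.60287765e-05]), 'tool_pos': array([137.7510176 , 506.20825146, 197.02341405]), 'tcp_rot': array([-1.70220204,  1.56945872, -1.96805758]), 'contact_force': array([ 0.55595719,  0.32860087, -0.77693731]), 'moment': array([ 0.00557928, -0.00668639, -0.03678294]), 'grip_width': 92.0660490014062}
```

View pics/top0.png

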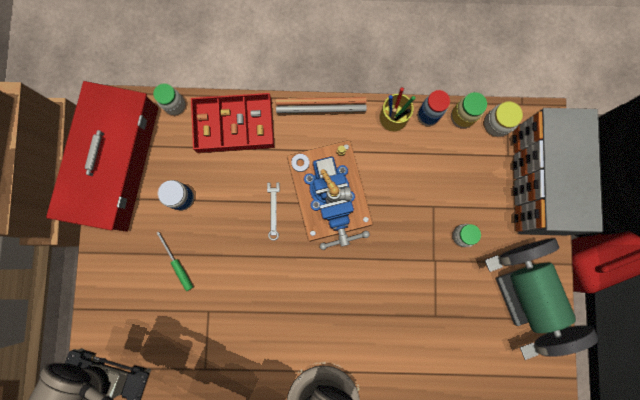

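View pics/side0.png

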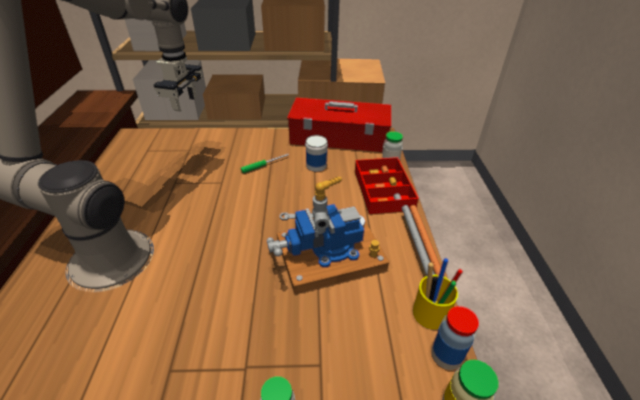

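The top view shows the vise board around (330,190), with the handle at about (343,240). The side view shows the vise around (325,235) and the elbow at about (325,187). I'll enlarge both next.

```bash
python3 - <<'E'
import cv2,numpy as np
a=cv2.imread('pics/top0.png')[130:260,280:380]
b=cv2.imread('pics/side0.png')[165:295,260:400]
a=cv2.resize(a,None,fx=4.5,fy=4.5,interpolation=cv2.INTER_CUBIC)
b=cv2.resize(b,None,fx=4.5,fy=4.5,interpolation=cv2.INTER_CUBIC)
for im,x0,y0 in((a,280,130),(b,260,165)):
    for i in range(0,im.shape[1],45): cv2.putText(im,str(x0+i//45*10)[-3:],(i,8),0,.3,(0,255,255)); cv2.line(im,(i,8),(i,14),(0,255,255))
    for i in range(0,im.shape[0],45): cv2.putText(im,str(y0+i//45*10),(0,i+4),0,.3,(0,255,255)); 
cv2.imwrite('pics/c0.png',cv2.resize(np.hstack([a,b]),None,fx=.74,fy=.74,interpolation=cv2.INTER_AREA) if a.shape[1]+b.shape[1]>1080 else np.hstack([a,b])[:, :])
cv2.imwrite('pics/ca.png',a);cv2.imwrite('pics/cb.png',b)
E
```

```text
(no output)
```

View pics/ca.png

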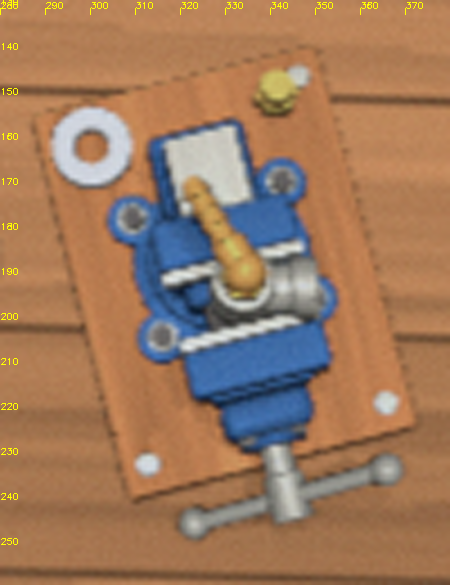

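View pics/cb.png

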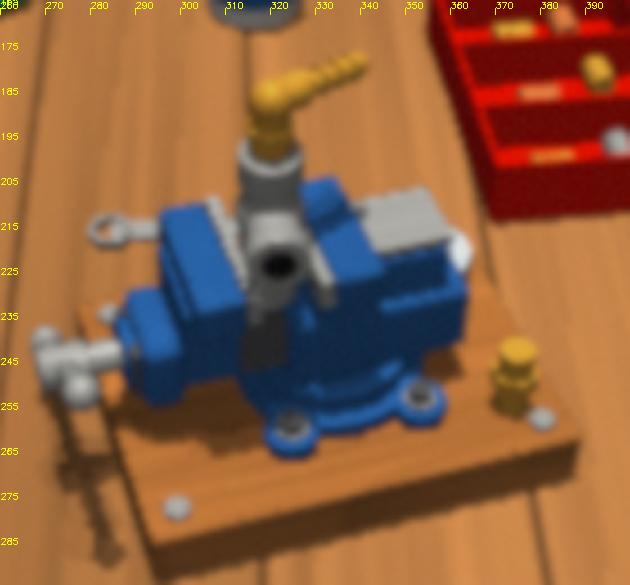

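Positions read off, as full-image pixels:

| Point | Top view | Side view |
|---|---|---|
| Board corners | (351,140), (310,241), (372,224), (287,156) | not read |
| Handle left ball | (323,246) | (270,240) |
| Handle right ball | (366,234) | (278,251) |
| Elbow hub | (334,190) | (320,186) |
| Barb end | (323,171) | (340,179) |
| Branch mouth | (351,193) | (322,224) |

```bash
python3 - <<'E'
from h import *
np.set_printoptions(precision=1,suppress=True)
t=load('top0');s=load('side0')
C=[onz(t,p,40) for p in((351,140),(287.3,156.2),(310,241),(371.8,224.4))]
print('corners',*C,[np.linalg.norm(C[i]-C[(i+1)%4]) for i in range(4)])
for n,a,b in(('R',(366,234.2),(277.8,251.2)),('L',(323.1,246.4),(270,240.1)),('ehub',(334,189.6),(320.4,186.1)),('barb',(323.5,172.2),(339.6,179.3)),('mouth',(350.7,193.3),(321.8,224.1))):
    print(n,*tri(t,a,s,b))
back=(C[0]+C[1])/2; fr=(C[2]+C[3])/2; u=(back-fr)/np.linalg.norm(back-fr)
print('u',u,'ang',np.arctan2(u[1],u[0]),'origin',fr+100*u, back-170*u)
print('side board', [onz(s,p,40) for p in ((388.5,261.5),(294,285))])
E
```

```text
corners [782.5 -65.8  40. ] [726.6 127.7  40. ] [470.3  51.2  40. ] [ 524.6 -133.2   40. ] [np.float64(201.37457218700013), np.float64(267.45622075345096), np.float64(192.15889756164302), np.float64(266.5485871858882)]
R [ 489.8 -107.4  138.3] 1.6283471842086314
L [455.9  11.9  53.5] 2.4146887266429973
ehub [595.1 -12.2 264. ] 1.1562255390681109
barb [642.   16.  262.5] 4.7779594949618005
mouth [598.1 -60.  182.5] 1.360583629350562
u [1.  0.3 0. ] ang 0.2727892788309206 origin [593.8 -14.1  40. ] [590.8 -14.9  40. ]
side board [array([782.9, -61.1,  40. ]), array([ 527.6, -134.3,   40. ])]
```

```bash
python3 - <<'E'
from h import *
np.set_printoptions(precision=3,suppress=True)
o=get_obs(); M=R.from_euler('xyz',o['tcp_rot']).as_matrix(); print(M)
p=o['tool_pos']; a=.275; u=np.array([np.cos(a),np.sin(a),0]); l=np.array([-u[1],u[0],0])
hub=np.array([472.3,-47.7,92]); tgt=hub-65*l; tgt[2]=190
yy=np.arctan2(M[1,1],M[0,1]); print('tool y heading',yy,'left heading',a+np.pi/2,'need world turn deg',np.degrees(a+np.pi/2-yy), np.degrees(a-np.pi/2-yy))
print('tgt',tgt,'in vise axes u,l:',(tgt-p)@u,(tgt-p)@l)
E
```

```text
[[-0.001  0.263  0.965]
 [-0.001  0.965 -0.263]
 [-1.    -0.001 -0.   ]]
tool y heading 1.3049409007674693 left heading 1.8457963267948965 need world turn deg 30.988733238121675 -149.01126676187832
tgt [ 489.951 -110.258  190.   ] in vise axes u,l: 171.56628146424217 -688.9410098105566
```

Emit:
send_rows --hand 0 --pt "0 0 0 -10.3" --pt "0 0 0 -10.3" --pt "0 0 0 -10.4" --pt "0 -20 55 0" --pt "0 -45 55 0" --pt "0 -50 50 0" --pt "0 -50 12 0" --pt "0 -50 0 0"

```text
time: 1.1
tool_pos: [348.0, 352.2, 196.9]
tcp_rot: [-2.576, 1.57, -2.302]
contact_force: [-0.5, -1.5, 0.7]
grip_width: 16.5
```

Emit:
send_rows --pt "0 -50 0 0" --pt "0 -50 0 0" --pt "0 -50 0 0" --pt "0 -50 0 0" --pt "0 -50 0 0" --pt "0 -50 0 0" --pt "0 -50 0 0" --pt "0 -50 0 0"

```text
time: 2.1
tool_pos: [455.6, -32.7, 197.4]
tcp_rot: [2.09, 1.57, 2.365]
contact_force: [0.4, -0.3, -0.1]
grip_width: 0.7
```

Emit:
send_rows --pt "0 -40 5 0" --pt "0 -35 5 0" --pt "0 0 0 0" --pt "0 0 0 0"

```text
time: 2.6
tool_pos: [485.0, -100.0, 197.2]
tcp_rot: [2.24, 1.569, 2.515]
contact_force: [-0.3, -0.0, -0.3]
grip_width: 0.1
```

```bash
cat > p.py <<'E'
from h import *
np.set_printoptions(precision=2,suppress=True)
def st():
    o=get_obs(); M=R.from_euler('xyz',o['tcp_rot']).as_matrix()
    print('t',o['time'],'tcp',o['tool_pos'],'F',o['contact_force'],'heading y',np.arctan2(M[1,1],M[0,1]),'j',o['joint_positions'])
    return o['tool_pos'],M
E
python3 - <<'E'
from p import *
p,M=st(); print((np.array([490,-110.3,150])-p)@M)
E
```

```text
t 2.6 tcp [484.97 -99.97 197.16] F [-0.3  -0.02 -0.34] heading y 1.8458619955833908 j [-0.36  0.29  1.6   0.    1.25 -2.2 ]
[ 47.14 -11.36   2.08]
```

Emit:
send_rows --pt "20 -11 2 0" --pt "20 0 0 0" --pt "10 0 0 0" --pt "10 0 0 0" --pt "10 0 0 0" --pt "0 0 0 0"

```text
time: 3.35
tool_pos: [490.1, -110.3, 127.1]
tcp_rot: [2.407, 1.57, 2.683]
contact_force: [0.4, -1.1, 0.2]
grip_width: 0.4
```

Emit:
send_rows --pt "7 0 0 0" --pt "7 0 0 0"

```text
time: 3.6
tool_pos: [491.2, -111.4, 113.9]
tcp_rot: [-0.99, 1.568, -0.714]
contact_force: [-0.7, -9.6, 11.4]
grip_width: 0.6
```

```bash
python3 - <<'E'
from p import *
p,M=st()
t=snap('top','top1')['image'][200:270,290:400,::-1];s=snap('side','side1')['image'][165:295,220:360,::-1]
r=lambda i,f:cv2.resize(i,None,fx=f,fy=f,interpolation=cv2.INTER_CUBIC)
s=r(s,4);t=r(t,4)[:, :]
c=np.zeros((520,560+440-200,3),np.uint8)
t=r(t,.5)
c[:,:560]=s; c[:t.shape[0],560:560+t.shape[1]]=t
cv2.imwrite('pics/v1.png',c)
E
```

```text
t 3.6 tcp [ 491.19 -111.42  113.92] F [-0.68 -9.56 11.41] heading y 1.8462476025815788 j [-0.37  0.39  1.71 -0.    1.04 -2.22]
```

View pics/v1.png

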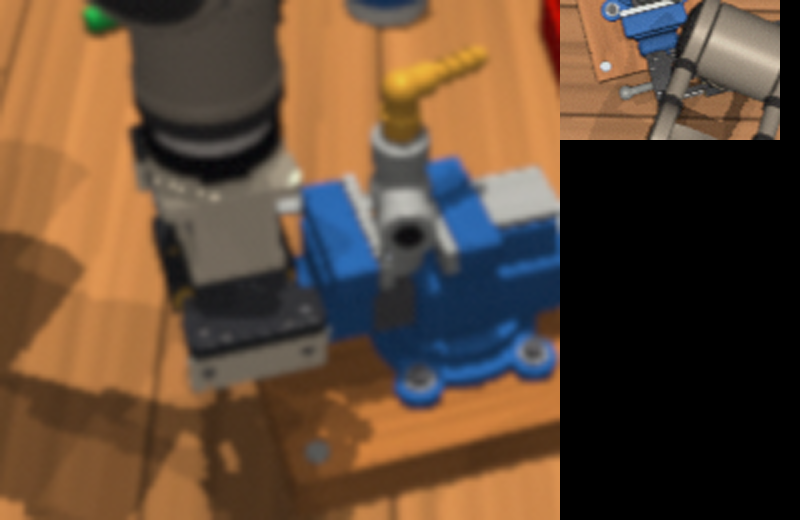

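The side view has the gripper over the handle, hiding it. The top inset shows the left ball still near (325,246). The force has a surprising outward part, so I'll check the bar's angle in an enlarged crop.

```bash
python3 - <<'E'
from p import *
t=load('top1'); im=t['image'][225:265,305:395,::-1].copy()
im=cv2.resize(im,None,fx=8,fy=8,interpolation=cv2.INTER_CUBIC)
for i in range(0,90,10): cv2.putText(im,str(305+i),(i*8,10),0,.35,(0,255,255)); cv2.line(im,(i*8,10),(i*8,16),(0,255,255))
for i in range(5,40,5): cv2.putText(im,str(225+i),(0,i*8+4),0,.35,(0,255,255))
cv2.imwrite('pics/v2.png',im)
hub=np.array([472.3,-47.7,92]);v=np.array([np.sin(.275),-np.cos(.275),0])
for a in(.87,.6,.4,.2,0,-.2,-.4,-.6):
    d=75*np.cos(a)*v+[0,0,75*np.sin(a)]; print(a,proj(t,[hub+d,hub-d]).ravel(),(hub+d)[2])
print('tip',proj(t,get_obs()['tool_pos']))
E
```

```text
0.87 [361.57 235.15 327.38 245.22] 149.32467027691288
0.6 [365.8  234.25 323.02 246.19] 134.34818550462765
0.4 [367.83 233.88 320.67 246.65] 121.20637567314878
0.2 [368.86 233.78 319.19 246.88] 106.90019980962958
0 [368.88 233.94 318.66 246.85] 92.0
-0.2 [367.9  234.35 319.14 246.56] 77.09980019037042
-0.4 [366.01 234.99 320.64 246.01] 62.793624326851216
-0.6 [363.29 235.83 323.12 245.22] 49.65181449537235
tip [[366.78 233.94]]
```

View pics/v2.png

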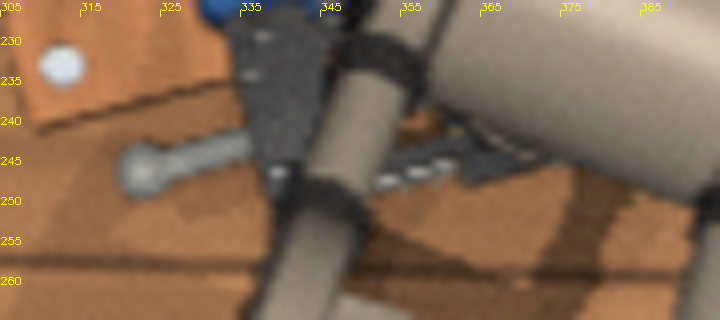

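The left ball is at (323,246), so the bar hasn't turned yet. I'll check the moment and the projection to find where contact is.

```bash
python3 - <<'E'
from p import *
o=get_obs(); st(); print('mom',o['moment'],'tau',o['tau'])
F=o['contact_force'];m=o['moment']*1000
print('perp pt',np.cross(F,m)/(F@F),'dir',F/np.linalg.norm(F),'parallel',F@m/np.linalg.norm(F))
s=load('side0');hub=np.array([472.3,-47.7,92]);v=np.array([np.sin(.275),-np.cos(.275),0])
for a in(.87,.6,.4,.2,0,-.6):
    d=75*np.cos(a)*v+[0,0,75*np.sin(a)]; print(a,proj(s,[hub+d,hub-d]).ravel())
E
```

```text
t 3.7 tcp [ 491.25 -111.85  113.81] F [-0.17 -3.2   2.66] heading y 1.8460502334323254 j [-0.38  0.39  1.71 -0.    1.04 -2.22]
mom [-0.35 -0.03 -0.01] tau [  1.34 -40.62 -19.52   0.5    0.32  -0.  ]
perp pt [  5.08 -53.58 -64.29] dir [-0.04 -0.77  0.64] parallel 30.092697310981453
0.87 [275.69 244.2  270.88 248.12]
0.6 [277.27 252.32 269.52 241.1 ]
0.4 [278.23 258.04 268.66 236.09]
0.2 [278.96 263.21 267.96 231.42]
0 [279.44 267.58 267.44 227.24]
-0.6 [279.24 274.41 267.2  219.17]
```

Emit:
send_rows --pt "-30 0 0 0" --pt "-40 0 0 0" --pt "-40 0 0 0" --pt "0 -60 0 0" --pt "0 -60 0 0" --pt "0 -60 0 0" --pt "0 0 0 0"

```text
time: 4.58
tool_pos: [539.3, -287.6, 221.7]
tcp_rot: [2.587, 1.569, 2.858]
contact_force: [0.2, -0.6, -0.3]
grip_width: 0.4
```

```bash
python3 - <<'E'
from p import *
p,M=st()
t=snap('top','top2')['image'][215:265,305:405,::-1];s=snap('side','side2')['image'][165:295,210:360,::-1]
r=lambda i,f:cv2.resize(i,None,fx=f,fy=f,interpolation=cv2.INTER_CUBIC)
t=r(t,6);s=r(s,4)[180:480]
c=np.zeros((600,600,3),np.uint8); c[:300]=t; c[300:,:600]=s
cv2.imwrite('pics/v3.png',c)
E
```

```text
t 4.575 tcp [ 539.27 -287.62  221.66] F [ 0.16 -0.62 -0.29] heading y 1.8417670372499746 j [-0.62  0.49  1.23 -0.    1.43 -2.46]
```

View pics/v3.png

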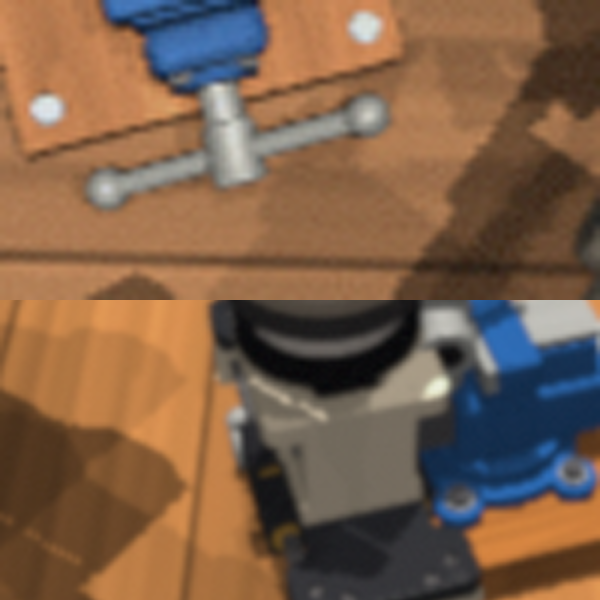

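The top view puts the right ball at (366,234) and the left ball at (323,246), so the bar is unmoved at about 0.6 above level. The tip must have passed beside it. I'll check where the tips appear against the projected TCP.

```bash
python3 - <<'E'
from p import *
o=get_obs();p=o['tool_pos'];M=R.from_euler('xyz',o['tcp_rot']).as_matrix()
ims=[]
for n,w in(('top2',60),('side2',60)):
    c=load(n);q=proj(c,[p,p-66*M[:,0],p-19*M[:,0]+20*M[:,1]]);print(n,q.ravel())
    im=c['image'][:,:,::-1].copy();u,v=q[0].astype(int);x0=min(max(0,u-w),640-2*w);y0=min(max(0,v-w),400-2*w)
    k=5;cr=cv2.resize(im[y0:y0+2*w,x0:x0+2*w],None,fx=k,fy=k,interpolation=cv2.INTER_CUBIC)[:, 100:500]
    for g,col in zip(q,((0,0,255),(0,255,0),(255,0,255))): cv2.circle(cr,(int((g[0]-x0+.5)*k-100),int((g[1]-y0+.5)*k)),4,col,1)
    ims.append(cr); print(x0+20,y0,k)
cv2.imwrite('pics/v4.png',np.hstack(ims))
E
```

```text
top2 [435.67 215.21 441.68 212.72 429.97 216.39]
395 155 5
side2 [295.25 289.58 294.23 267.53 292.38 275.49]
255 229 5
```

View pics/v4.png

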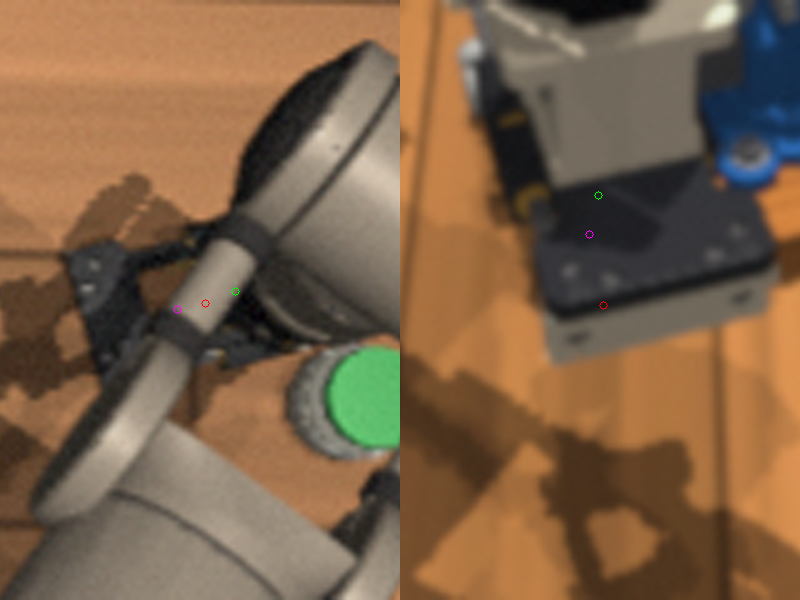

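Emit:
send_rows --pt "0 50 0 0" --pt "0 50 0 0" --pt "0 50 0 0" --pt "20 49 0 0" --pt "20 0 1 0" --pt "25 0 0 0" --pt "0 0 0 0"

```text
time: 5.55
tool_pos: [484.7, -90.2, 157.7]
tcp_rot: [2.421, 1.567, 2.698]
contact_force: [0.7, 0.3, 0.5]
grip_width: 0.7
```

Emit:
send_rows --pt "5 0 0 0"

```text
time: 5.68
tool_pos: [486.8, -91.7, 154.8]
tcp_rot: [-0.531, 1.569, -0.255]
contact_force: [-0.1, -0.2, 0.7]
grip_width: 0.2
```

Emit:
send_rows --pt "5 0 0 0"

```text
time: 5.8
tool_pos: [486.7, -92.1, 149.3]
tcp_rot: [-0.546, 1.569, -0.271]
contact_force: [-0.4, 0.7, -0.3]
grip_width: 0.4
```

Emit:
send_rows --pt "5 0 0 0"

```text
time: 5.92
tool_pos: [486.5, -92.1, 143.7]
tcp_rot: [-0.441, 1.57, -0.166]
contact_force: [-0.2, 0.1, 0.3]
grip_width: 0.4
```

Emit:
send_rows --pt "5 0 0 0"

```text
time: 6.05
tool_pos: [486.3, -92.1, 138.4]
tcp_rot: [-0.234, 1.571, 0.041]
contact_force: [0.6, -0.4, 0.2]
grip_width: 0.2
```

Emit:
send_rows --pt "4 0 0 0"

```text
time: 6.18
tool_pos: [486.2, -92.1, 134.2]
tcp_rot: [2.221, 1.571, 2.496]
contact_force: [-0.7, 0.8, 0.5]
grip_width: 0.5
```

Emit:
send_rows --pt "4 0 0 0"

```text
time: 6.3
tool_pos: [486.3, -92.1, 130.3]
tcp_rot: [1.323, 1.571, 1.598]
contact_force: [-1.1, -0.0, 0.4]
grip_width: 0.3
```

Emit:
send_rows --pt "4 0 0 0"

```text
time: 6.42
tool_pos: [486.3, -92.0, 126.3]
tcp_rot: [0.798, 1.571, 1.074]
contact_force: [0.6, -0.1, -0.3]
grip_width: 0.4
```

Emit:
send_rows --pt "4 0 0 0"

```text
time: 6.55
tool_pos: [486.3, -92.0, 122.4]
tcp_rot: [0.25, 1.571, 0.526]
contact_force: [0.2, 0.5, 0.2]
grip_width: 0.4
```

Emit:
send_rows --pt "4 0 0 0"

```text
time: 6.68
tool_pos: [486.3, -92.0, 118.3]
tcp_rot: [0.664, 1.571, 0.939]
contact_force: [0.4, 0.4, -0.8]
grip_width: 0.6
```

Emit:
send_rows --pt "4 0 0 0"

```text
time: 6.8
tool_pos: [486.3, -92.0, 114.4]
tcp_rot: [0.509, 1.571, 0.784]
contact_force: [-0.3, 0.6, 0.2]
grip_width: 0.5
```

Emit:
send_rows --pt "4 0 0 0"

```text
time: 6.92
tool_pos: [486.3, -92.0, 110.4]
tcp_rot: [0.387, 1.571, 0.663]
contact_force: [-0.3, 0.3, 0.1]
grip_width: 0.1
```

Still no force at tip height 110 mm, well below the bar's expected top. I'll look before going further.

```bash
python3 - <<'E'
from p import *
p,M=st()
hub=np.array([472.3,-47.7,92]);v=np.array([np.sin(.275),-np.cos(.275),0])
d=75*np.cos(.62)*v+[0,0,75*np.sin(.62)]
out=[]
for n,x0,y0,w,h in(('top',300,190,100,75),('side',215,190,100,75)):
    c=snap(n,n+'3');k=4 if n=='top' else 4
    im=cv2.resize(c['image'][y0:y0+h*2,x0:x0+w,::-1],None,fx=4,fy=4,interpolation=cv2.INTER_CUBIC)
    for P,col in((hub+d,(0,255,255)),(hub-d,(0,255,255)),(p,(0,0,255)),(p-66*M[:,0],(0,255,0)),(hub,(255,0,255))):
        g=proj(c,P)[0]; print(n,g); cv2.circle(im,(int((g[0]-x0+.5)*4),int((g[1]-y0+.5)*4)),5,col,1)
    out.append(im)
cv2.imwrite('pics/v5.png',np.hstack(out)); print(np.hstack(out).shape)
E
```

```text
t 6.925 tcp [486.29 -92.02 110.36] F [-0.29  0.31  0.07] heading y 1.8460856797099914 j [-0.34  0.38  1.73  0.    1.03 -2.19]
top [365.54 234.3 ]
top [323.3  246.13]
top [359.71 235.57]
top [361.56 234.29]
top [343.83 240.38]
side [277.16 251.73]
side [269.61 241.62]
side [277.06 254.23]
side [275.4  235.76]
side [273.11 246.3 ]
(600, 800, 3)
```

View pics/v5.png

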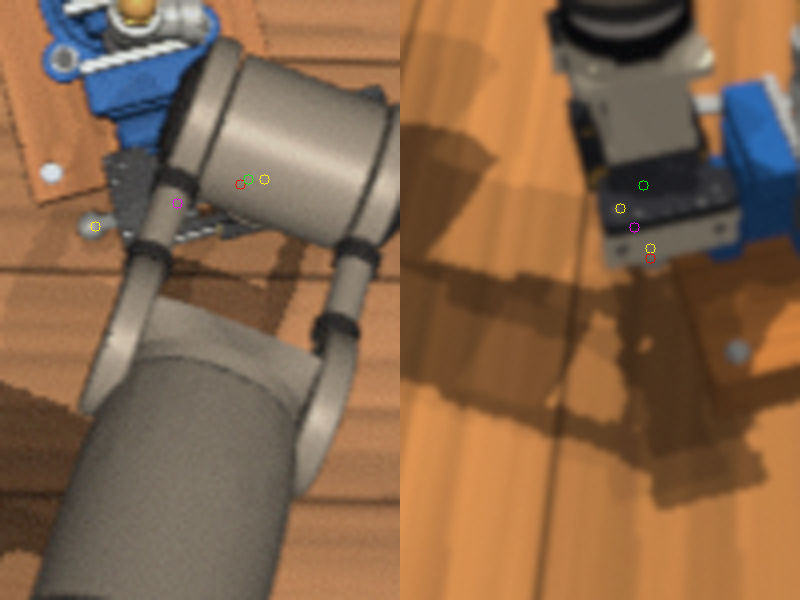

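The left ball still reads about 0.6 above level, and the tip should already be touching. I'll check the finger geometry on the first pictures, where the gripper is open and unobstructed.

```bash
python3 - <<'E'
from p import *
p=np.array([137.9,506.6,197.6]);M=np.array([[0,.263,.965],[0,.965,-.263],[-1,0,0.]])
out=[]
for n,x0,y0 in(('top0',60,310),('side0',130,40)):
    c=load(n);im=cv2.resize(c['image'][y0:y0+90,x0:x0+100,::-1],None,fx=4,fy=4,interpolation=cv2.INTER_CUBIC)
    for P,col in((p,(0,0,255)),(p-66*M[:,0],(0,255,0)),(p-19*M[:,0]+46*M[:,1],(255,0,255)),(p-19*M[:,0]-46*M[:,1],(255,255,0)),(p+46*M[:,1],(0,255,255)),(p-46*M[:,1],(0,255,255)),(p-66*M[:,0]-95*M[:,1],(0,255,0)),(p-66*M[:,0]+95*M[:,1],(0,255,0))):
        g=proj(c,P)[0]; cv2.circle(im,(int((g[0]-x0+.5)*4),int((g[1]-y0+.5)*4)),4,col,1)
    out.append(im)
cv2.imwrite('pics/v6.png',np.hstack(out))
s=load('side3');o=get_obs();p=o['tool_pos'];M=R.from_euler('xyz',o['tcp_rot']).as_matrix()
print([proj(s,p-66*M[:,0]+e*M[:,1]+f*M[:,2])[0] for e in(-95,95) for f in (-37,0,37)])
E
```

```text
[array([268.05, 268.99]), array([284.49, 265.21]), array([300.59, 261.5 ]), array([253.18, 213.33]), array([267.42, 210.58]), array([281.42, 207.88])]
```

View pics/v6.png

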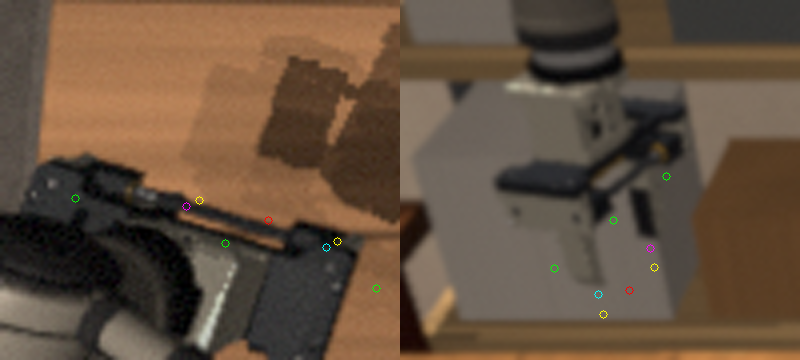

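The open fingertips in `side0` (near tip at about (177,110)) sit about 8 px above the projected TCP. So the real tips are roughly 28–34 mm higher than reported. That agrees with the first contact: the ball top is at about 145 mm, but force began at a reported z of about 116. I'll treat the offset as about 28 mm and carry on down, watching the force.

Emit:
send_rows --pt "4 0 0 0" --pt "4 0 0 0"

```text
time: 7.28
tool_pos: [486.6, -92.1, 102.8]
tcp_rot: [-0.418, 1.57, -0.143]
contact_force: [-0.8, 1.1, 3.2]
grip_width: 0.2
```

Emit:
send_rows --pt "4 0 0 0" --pt "4 0 0 0"

```text
time: 7.52
tool_pos: [486.6, -92.1, 94.7]
tcp_rot: [-0.472, 1.57, -0.197]
contact_force: [0.4, 0.1, 5.2]
grip_width: -0.1
```

Emit:
send_rows --pt "4 0 0 0" --pt "4 0 0 0"

```text
time: 7.78
tool_pos: [487.1, -92.8, 87.1]
tcp_rot: [-0.897, 1.568, -0.621]
contact_force: [-1.0, -1.9, 6.9]
grip_width: 0.3
```

Contact came at a reported z of about 104, against a bar top of about 131, so the offset is 27 mm. The handle is now turning.

Emit:
send_rows --pt "5 0 0 0" --pt "5 0 0 0" --pt "5 0 0 0"

```text
time: 8.15
tool_pos: [488.0, -93.8, 72.6]
tcp_rot: [-0.943, 1.565, -0.667]
contact_force: [-0.2, -5.8, 9.6]
grip_width: 0.7
```

Emit:
send_rows --pt "5 0 0 0" --pt "5 0 0 0" --pt "5 0 0 0"

```text
time: 8.52
tool_pos: [488.5, -94.2, 57.8]
tcp_rot: [-0.901, 1.564, -0.626]
contact_force: [1.0, -5.8, 9.4]
grip_width: 0.1
```

Emit:
send_rows --pt "5 0 0 0" --pt "4 0 0 0"

```text
time: 8.78
tool_pos: [488.1, -92.9, 48.7]
tcp_rot: [-0.627, 1.566, -0.352]
contact_force: [0.4, 1.0, 12.2]
grip_width: 0.5
```

Emit:
send_rows --pt "3 0 0 0" --pt "3 0 0 0"

```text
time: 9.02
tool_pos: [487.8, -92.2, 42.8]
tcp_rot: [-0.45, 1.567, -0.175]
contact_force: [0.1, 2.5, 13.4]
grip_width: 0.5
```

Emit:
send_rows --pt "3 0 0 0" --pt "1 0 0 0" --pt "0 0 0 0"

```text
time: 9.4
tool_pos: [487.8, -92.5, 38.7]
tcp_rot: [-0.561, 1.567, -0.286]
contact_force: [1.6, -0.4, 11.2]
grip_width: 0.5
```

```bash
python3 - <<'E'
from p import *
st(); t=snap('top','top4')
hub=np.array([472.3,-47.7,92]);v=np.array([np.sin(.275),-np.cos(.275),0])
for a in(-.4,-.5,-.6,-.7):
    d=75*np.cos(a)*v+[0,0,75*np.sin(a)]; print(a,proj(t,[hub-d]).ravel())
E
```

```text
t 9.4 tcp [487.84 -92.51  38.73] F [ 1.58 -0.38 11.23] heading y 1.8459550632566137 j [-0.34  0.48  1.81  0.    0.85 -2.19]
-0.4 [320.64 246.01]
-0.5 [321.76 245.64]
-0.6 [323.12 245.22]
-0.7 [324.7  244.74]
```

The handle is pressed: tip at about 66 mm, which puts the bar about 0.6 below level, so the handle is at about 1.47. I'll raise the tool, turn it and check.

Emit:
send_rows --pt "-45 0 0 0" --pt "-48 0 0 0" --pt "-48 0 0 0" --pt "-48 0 0 0" --pt "-48 0 0 0" --pt "0 40 -20 0" --pt "0 40 0 0" --pt "0 40 0 0"

```text
time: 10.45
tool_pos: [433.6, 18.9, 274.1]
tcp_rot: [2.66, 1.57, 2.934]
contact_force: [0.9, -0.5, -0.0]
grip_width: 0.5
```

Emit:
send_rows --pt "0 0 0 10.5" --pt "0 0 0 10.5" --pt "0 0 0 10.5" --pt "0 0 0 10.5" --pt "0 0 0 10.5" --pt "0 0 0 10.5" --pt "0 0 0 10.5" --pt "0 0 0 1.5"

```text
time: 11.45
tool_pos: [434.2, 18.0, 274.0]
tcp_rot: [-2.209, 1.57, 3.041]
contact_force: [0.0, 0.1, -1.0]
grip_width: 0.4
```

```bash
python3 - <<'E'
from p import *
p,M=st()
th=.54;A=np.array([594.5,-13,0]);r=np.array([np.cos(th),np.sin(th),0]);n=np.array([np.sin(th),-np.cos(th),0])
P=A+42*r-42*n; P[2]=218
print('shift tool',(P-p)@M)
hub=np.array([472.3,-47.7,92]);v=np.array([np.sin(.275),-np.cos(.275),0])
out=[]
for n,x0,y0 in(('top',290,150),('side',240,165)):
    c=snap(n,n+'5')
    im=cv2.resize(c['image'][y0:y0+120,x0:x0+100,::-1],None,fx=4,fy=4,interpolation=cv2.INTER_CUBIC)
    for a in(-.43,-.6):
        d=75*np.cos(a)*v+[0,0,75*np.sin(a)]
        for P in(hub+d,hub-d):
            g=proj(c,P)[0];print(n,a,g); cv2.circle(im,(int((g[0]-x0+.5)*4),int((g[1]-y0+.5)*4)),3,(0,255,255) if a<-.5 else (0,0,255),1)
    out.append(im)
cv2.imwrite('pics/v7.png',np.hstack(out))
E
```

```text
t 11.45 tcp [434.17  17.97 274.04] F [ 0.    0.09 -1.05] heading y 0.5372686336588549 j [-0.14  0.12  1.61 -0.    1.42 -0.67]
shift tool [ 55.85 163.83  66.58]
top -0.43 [365.65 235.11]
top -0.43 [320.95 245.91]
top -0.6 [363.29 235.83]
top -0.6 [323.12 245.22]
side -0.43 [279.54 273.51]
side -0.43 [267.06 220.65]
side -0.6 [279.24 274.41]
side -0.6 [267.2  219.17]
```

View pics/v7.png

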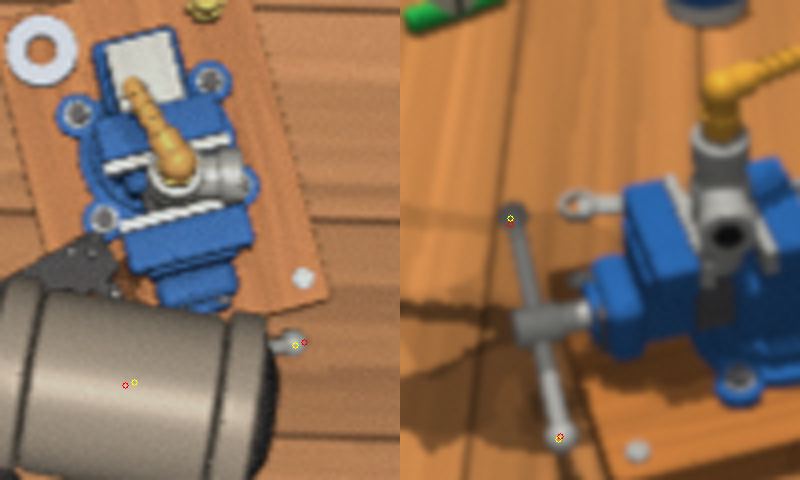

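The right ball at (363,236) in the top view and the left ball at (268,219) in the side view both fit about 0.6–0.65 below level. So the handle is at about 1.47–1.5, which is tight, and the elbow is unmoved. Next I move beside the arm.

Emit:
send_rows --pt "0 42 16 0" --pt "0 42 17 0" --pt "0 40 17 0" --pt "0 40 17 0" --pt "0 0 0 0" --pt "28 0 0 0" --pt "28 0 0 0" --pt "0 0 0 0"

```text
time: 12.55
tool_pos: [607.5, 44.3, 216.9]
tcp_rot: [-2.154, 1.566, 3.097]
contact_force: [-0.5, 0.0, 0.6]
grip_width: 0.7
```

```bash
cat > e.py <<'E'
from p import *
A=np.array([594.5,-13,0])
p,M=st(); q=(p-A)@M; print('rel tool y,z',q[1],q[2],'heading deg',np.degrees(np.arctan2(M[1,1],M[0,1])))
o=get_obs();print('F tool',o['contact_force']@M)
E
python3 e.py
```

```text
t 12.55 tcp [607.49  44.27 216.86] F [-0.51  0.04  0.57] heading y 0.5385113803961057 j [-0.05  0.49  1.24 -0.    1.42 -0.59]
rel tool y,z 39.617507329936835 -43.0971670819009 heading deg 30.854429316460873
F tool [-0.57 -0.42 -0.3 ]
```

Next I feel for contact along tool z, expecting it at a relative z of about -18.5.

Emit:
send_rows --pt "0 2 10 0" --pt "0 0 8 0" --pt "0 0 4 0"

```text
time: 12.92
tool_pos: [623.2, 26.4, 219.7]
tcp_rot: [1.647, 1.569, 0.613]
contact_force: [-1.3, 6.2, 3.8]
grip_width: 0.5
```

Emit:
send_rows --pt "0 0 2 0" --pt "0 0 1 0"

```text
time: 13.18
tool_pos: [624.3, 25.1, 219.5]
tcp_rot: [2.144, 1.568, 1.111]
contact_force: [-1.1, 6.2, 3.2]
grip_width: 0.3
```

Emit:
send_rows --pt "0 0 2 0" --pt "0 0 1 0"

```text
time: 13.42
tool_pos: [626.0, 23.0, 219.5]
tcp_rot: [2.111, 1.568, 1.078]
contact_force: [-0.1, 7.1, 3.3]
grip_width: 0.4
```

```bash
python3 e.py
```

```text
t 13.425 tcp [625.96  23.01 219.46] F [-0.12  7.12  3.25] heading y 0.5380576850986525 j [-0.09  0.52  1.18  0.    1.44 -0.63]
rel tool y,z 46.04215973862732 -15.148015230611092 heading deg 30.828434490731873
F tool [-3.23  3.56 -6.18]
```

Contact is steady at about 6 N and the elbow has begun to turn. I'll go round the arc at 5° per row, a bit lower.

Emit:
send_rows --pt "3 1 3.9 5" --pt "3 1 3.9 5" --pt "2 1.2 3.9 5" --pt "0 1.2 3.9 5"

```text
time: 13.92
tool_pos: [636.1, 10.6, 211.6]
tcp_rot: [2.53, 1.568, 1.145]
contact_force: [-0.6, 7.2, 3.7]
grip_width: 0.4
```

```bash
python3 e.py
```

```text
t 13.925 tcp [636.06  10.6  211.57] F [-0.62  7.22  3.71] heading y 0.18624966713566368 j [-0.11  0.54  1.16  0.    1.43 -0.29]
rel tool y,z 45.58675150599788 -16.029698528532737 heading deg 10.67131986258996
F tool [-3.69  0.74 -7.22]
```

Emit:
send_rows --pt "0 1.2 3.9 5" --pt "0 1.2 3.9 5" --pt "0 1.2 3.9 5" --pt "0 1.2 3.9 5" --pt "0 1.2 3.9 5" --pt "0 1.2 3.9 5" --pt "0 1.2 3.9 5" --pt "0 1.2 3.9 5"

```text
time: 14.92
tool_pos: [642.0, -20.0, 211.4]
tcp_rot: [-3.008, 1.566, 1.193]
contact_force: [0.1, 10.7, 3.5]
grip_width: 0.3
```

```bash
python3 e.py
```

```text
t 14.925 tcp [642.01 -20.04 211.41] F [ 0.05 10.72  3.48] heading y -0.5115420675827028 j [-0.15  0.55  1.14  0.    1.44  0.36]
rel tool y,z 44.744183681860314 -18.046764366345602 heading deg -29.309201515884798
F tool [-3.43 -5.21 -9.39]
```

Emit:
send_rows --pt "0 1.2 3.9 5" --pt "0 1.2 3.9 5" --pt "0 1.2 3.9 5" --pt "0 1.2 3.9 5" --pt "0 1.2 3.9 5" --pt "0 1.2 3.9 5" --pt "0 1.2 3.9 5" --pt "0 0 0 0"

```text
time: 15.92
tool_pos: [630.3, -45.2, 211.4]
tcp_rot: [-2.838, 1.565, 0.754]
contact_force: [4.9, 10.2, 1.4]
grip_width: 0.6
```

```bash
python3 e.py; python3 - <<'E'
from h import *
for n in('top','side'):
    c=snap(n,n+'6');hsv=cv2.cvtColor(c['image'],cv2.COLOR_RGB2HSV)
    x0,y0=(310,150) if n=='top' else (290,160)
    m=cv2.inRange(hsv[y0:y0+60,x0:x0+60] ,(15,130,90),(30,255,255))
    ys,xs=np.nonzero(m);print(n,len(xs))
    for y in range(60):
        r=xs[ys==y]
        if len(r): print(y+y0,x0+r.min(),x0+r.max(),len(r),end='; ')
    print()
E
```

```text
t 15.925 tcp [630.32 -45.15 211.36] F [ 4.85 10.17  1.43] heading y -1.1208135192564486 j [-0.2   0.53  1.18  0.    1.42  0.92]
rel tool y,z 44.162516516149246 -19.454130716162794 heading deg -64.21788427459933
F tool [-1.37 -7.05 -8.8 ]
top 12
184 367 367 1; 188 366 366 1; 193 336 337 2; 194 334 337 4; 195 332 335 4; 
side 241
164 297 297 1; 167 296 296 1; 169 296 296 1; 181 293 293 1; 182 318 320 3; 183 293 321 8; 184 315 322 8; 185 314 322 9; 186 315 323 9; 187 314 324 11; 188 314 325 12; 189 315 326 12; 190 315 327 13; 191 314 327 14; 192 313 327 15; 193 314 328 15; 194 313 328 16; 195 314 329 16; 196 316 330 15; 197 316 331 16; 198 316 331 16; 199 317 332 14; 200 319 330 8; 201 327 329 3; 202 327 329 3; 203 329 329 1;
```

```bash
python3 - <<'E'
from h import *
np.set_printoptions(precision=1,suppress=True)
c=load('side6')
for d in(-50,-55,-60,-65,-70,-86):
    f=np.radians(d);a=np.array([np.cos(f),np.sin(f),0]);A=np.array([594.5,-13,262])
    print(d,proj(c,[A,A+62*a,A+62*a+[0,0,-9],A+62*a+[0,0,9]]).ravel())
E
```

```text
-50 [319.9 187.  337.6 199.4 337.4 202.4 337.8 196.5]
-55 [319.9 187.  335.9 200.4 335.7 203.3 336.  197.4]
-60 [319.9 187.  334.  201.2 333.8 204.1 334.1 198.2]
-65 [319.9 187.  332.  201.9 331.8 204.9 332.1 198.9]
-70 [319.9 187.  329.9 202.5 329.7 205.5 330.  199.5]
-86 [319.9 187.  322.6 203.6 322.5 206.5 322.7 200.6]
```

Emit:
send_rows --pt "0 1.3 4 5" --pt "0 1.3 4 5" --pt "0 1.3 4 5" --pt "0 0.8 2.4 3" --pt "0 0 0 0"

```text
time: 16.65
tool_pos: [619.2, -54.8, 211.3]
tcp_rot: [-2.804, 1.564, 0.473]
contact_force: [8.8, 9.1, -0.2]
grip_width: 0.3
```

```bash
python3 e.py; python3 - <<'E'
from h import *
for n in('side',):
    c=snap(n,n+'7');hsv=cv2.cvtColor(c['image'],cv2.COLOR_RGB2HSV)
    x0,y0=(305,175)
    m=cv2.inRange(hsv[y0:y0+45,x0:x0+40] ,(15,130,90),(30,255,255))
    ys,xs=np.nonzero(m)
    for y in range(60):
        r=xs[ys==y]
        if len(r): print(y+y0,x0+r.min(),x0+r.max(),len(r),end='; ')
E
```

```text
t 16.65 tcp [619.16 -54.77 211.34] F [ 8.76  9.08 -0.2 ] heading y -1.4348092230770564 j [-0.21  0.51  1.22  0.    1.41  1.22]
rel tool y,z 44.24557621475438 -20.134557827399227 heading deg -82.20851288875997
F tool [ 0.28 -7.8  -9.91]
183 314 314 1; 185 315 315 1; 186 315 315 1; 187 315 315 1; 188 315 315 1; 189 315 315 1; 190 315 316 2; 191 315 316 2; 192 314 319 6; 193 314 319 6; 194 314 319 6; 195 315 320 6; 196 315 320 6; 197 316 320 5; 198 316 321 6; 199 317 320 4; 200 318 320 3; 201 320 320 1;
```

I'll back off and measure the arm's angle.

Emit:
send_rows --pt "0 0 -20 0" --pt "0 0 -50 0" --pt "-40 0 -50 0" --pt "-40 0 -50 0" --pt "0 0 0 0"

```text
time: 17.32
tool_pos: [765.9, -39.5, 269.7]
tcp_rot: [2.769, 1.566, -0.237]
contact_force: [-0.5, 0.4, -1.8]
grip_width: 0.6
```

```bash
python3 - <<'E'
from h import *
np.set_printoptions(precision=1,suppress=True)
from p import st; st()
A=np.array([594.5,-13,262])
for n,x0,y0 in(('side',305,175),('top',315,165)):
    c=snap(n,n+'8');hsv=cv2.cvtColor(c['image'],cv2.COLOR_RGB2HSV)
    m=cv2.inRange(hsv[y0:y0+50,x0:x0+45] ,(10,110,80),(32,255,255))
    k,l,s,ce=cv2.connectedComponentsWithStats(m); 
    for i in range(1,k):
        if s[i][4]>15: print(n,s[i][:2]+[x0,y0],s[i][2:],ce[i]+[x0,y0])
    for r in range(50): print(y0+r,''.join('#' if q else '.' for q in m[r])) if m[r].any() else 0
    for d in(-75,-80,-85,-90):
        f=np.radians(d);a=np.array([np.cos(f),np.sin(f),0]);print(d,proj(c,[A,A+62*a]).ravel())
E
```

```text
t 17.325 tcp [765.86 -39.54 269.68] F [-0.46  0.38 -1.82] heading y -1.4348692919146648 j [-0.15  0.86  0.42 -0.    1.86  1.28]
side [305 175] [  45   38 1388] [327.21 190.18]
175 #############################################
176 #############################################
177 #############################################
178 #############################################
179 #############################################
180 #############################################
181 #############################################
182 #############################################
183 #############################################
184 #############################################
185 #############################################
186 #############################################
187 #############################################
188 #############################################
189 #############################################
190 #############################################
191 #############################################
192 #############################################
193 ####################
[... 1338 characters left out ...]
.............#
204 ............................................#
205 ............................................#
206 ...........................................##
207 ...........................................##
208 ...........................................##
209 ...........................................##
210 ...........................................##
211 ...........................................##
212 ..........................................###
213 ..........................................###
214 ..........................................###
-75 [334.27 189.73 357.55 184.19]
-80 [334.27 189.73 357.97 186.22]
-85 [334.27 189.73 358.21 188.28]
-90 [334.27 189.73 358.27 190.35]
```

Emit:
send_rows --pt "-15 -45 0 0" --pt "0 -50 -10 0" --pt "0 -50 10 0" --pt "0 -50 30 0" --pt "0 -50 40 0" --pt "0 -30 40 0" --pt "0 0 0 0"

```text
time: 18.3
tool_pos: [612.6, 218.8, 285.2]
tcp_rot: [-0.023, 1.568, -3.025]
contact_force: [0.7, 0.4, -0.3]
grip_width: 1.0
```

```bash
python3 - <<'E'
from h import *
from p import st; st()
A=np.array([594.5,-13,262]); out=[]
for n,x0,y0 in(('top',310,165),('side',295,170)):
    c=snap(n,n+'9')
    im=cv2.resize(c['image'][y0:y0+60,x0:x0+50,::-1],None,fx=8,fy=8,interpolation=cv2.INTER_CUBIC)
    for i in range(0,50,10): cv2.putText(im,str(x0+i),(i*8,8),0,.3,(0,255,255));cv2.line(im,(i*8,8),(i*8,14),(0,255,255))
    for i in range(10,60,10): cv2.putText(im,str(y0+i),(0,i*8+3),0,.3,(0,255,255))
    out.append(im)
cv2.imwrite('pics/v8.png',np.hstack(out))
E
```

```text
t 18.3 tcp [612.56 218.79 285.22] F [ 0.68  0.35 -0.25] heading y -1.4313837647611152 j [0.23 0.55 0.95 0.   1.64 1.66]
```

View pics/v8.png

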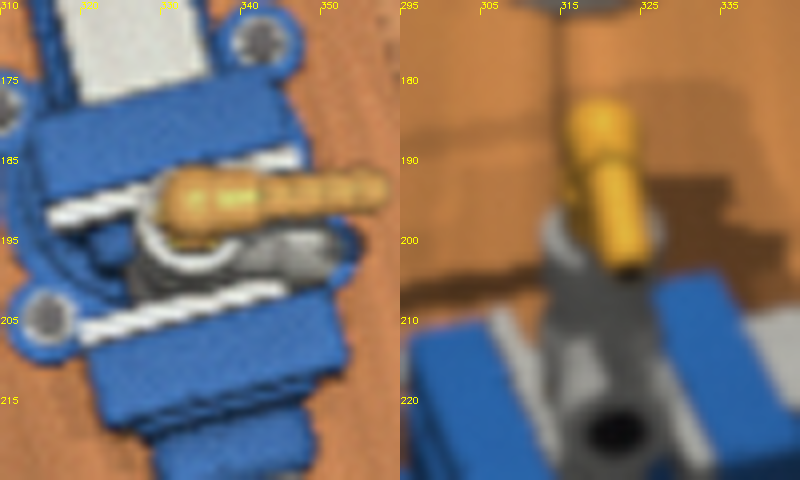

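The top view shows the arm running from its hub at (334,190) to its end at (358,189), nearly level in the picture. In the side view the barb end at (322.5,201) is above the branch mouth at (321.5,223.5). I'll compare the two directions numerically.

```bash
python3 - <<'E'
from h import *
np.set_printoptions(precision=1,suppress=True)
t=load('top9');s=load('side9')
f=lambda u,v,x,y:(x+u/8-.44,y+v/8-.44)
hub,r=tri(t,f(195,200,310,165),s,f(203,120,295,170)); print('hub',hub,r)
be,r=tri(t,f(384,189,310,165),s,f(226,252,295,170)); print('barb',be,r)
m=onz(s,f(215,432,295,170),182); print('mouth',m)
mt,r=tri(t,(350.3,192.9),s,f(215,432,295,170));print('mouth tri',mt,r)
for A in(hub,np.array([594.5,-13,0]),np.array([593.5,-13.5,0])):
    az=lambda P:np.degrees(np.arctan2(P[1]-A[1],P[0]-A[0]))
    print(A[:2],'arm',az(be),'arm side only',az(onz(s,f(226,252,295,170),261)),'branch',az(m),az(mt), 'len',np.hypot(*(be-A)[:2]),np.hypot(*(m-A)[:2]))
    print('top9 pred branch mouth at z182',[ (d,*proj(t,[A[0]+46*np.cos(np.radians(d)),A[1]+46*np.sin(np.radians(d)),182])) for d in(-80,-86,-92)], proj(t,[A[0],A[1],182]))
E
```

```text
hub [594.2 -12.  268.6] 0.5494080196449662
barb [599.3 -72.7 267.8] 0.061932835547157464
mouth [598.  -57.4 182. ]
mouth tri [598.1 -58.9 183.5] 0.4637094744261428
[594.2 -12. ] arm -85.27331118331583 arm side only -84.08518370845553 branch -85.28260596056977 -85.23990368595256 len 60.913058729188705 45.574395391323755
top9 pred branch mouth at z182 [(-80, array([349.7, 191.6])), (-86, array([349.9, 193.3])), (-92, array([349.9, 195. ]))] [[333.1 194. ]]
[594.5 -13. ] arm -85.44310107583601 arm side only -84.25689881442233 branch -85.51110312512732 -85.46006105129482 len 59.86586306483303 44.52731974752665
top9 pred branch mouth at z182 [(-80, array([350.1, 191.5])), (-86, array([350.3, 193.2])), (-92, array([350.3, 195. ]))] [[333.5 193.9]]
[593.5 -13.5] arm -84.44414737349014 arm side only -83.09528336286887 branch -84.16548669822839 -84.15777346273491 len 59.45592915774923 44.119286177906
top9 pred branch mouth at z182 [(-80, array([350.3, 191.8])), (-86, array([350.5, 193.6])), (-92, array([350.5, 195.3]))] [[333.7 194.3]]
```

Arm and branch agree to within about 1°, and the tool is clear of everything, so I'm handing in.

```bash
python3 -c "
from p import *
st(); print(close_job())"
```

```text
t 18.4 tcp [616.57 216.73 285.2 ] F [ 1.06 -0.23 -0.41] heading y -1.434900345790454 j [ 0.22  0.56  0.95 -0.    1.64  1.66]
the job is handed in; nothing more can be done
None
```

The vise is tight, the elbow's arm lies over the tee's side branch, and I handed the job in at 18.4 s. It reported no verdict.

- **Vise:** I pressed the right-hand end of the handle down with the shut fingers, at about 5 N rising to 13 N. The camera check put the handle at about 1.47–1.5 rad, where 1.3 or more is needed. I did not measure the handle again after turning the elbow.
- **Elbow:** I pushed the barbed arm clockwise by about 2 rad, the force rising from about 7 N to 13 N. The last pictures put the arm at -85.3° and the branch at -85.3°. Using the side camera alone the arm reads -84.1°, so any error is about 1–2° against the 8° allowed. The elbow was never backed off.
- **Hand-in:** the gripper was about 230 mm to the left of the elbow, touching nothing, with force readings at noise level. I moved nothing on purpose apart from the handle and elbow, but did not measure the loose items afterwards.

**Disagreements on the way:**
- **Tip height:** the real fingertips sit about 27 mm higher than the reported tool position. I found this by touch and in the pictures, and allowed for it from then on.
- **First press:** because of that offset, the first press only brushed the handle's ball and did not move it.
- **Elbow angle:** the angle worked out from the tool position was about 5° short of the camera's. I trusted the camera.

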